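Show a visitor how the arch bridge is made

ROBOT

A 6-joint arm with a two-finger parallel gripper is mounted at the origin on the work surface. World frame = base frame: x ahead of the robot, y to its left, z up, the work surface at z = 0. Lengths are in m, angles in rad, forces in N, time in s.
With the tool pointing down it reaches from about 0.375 to 0.825 m from the base axis. Payload 5.5 kg.
Tool frame: the origin (TCP) lies between the finger pads, 19 mm behind the fingertips; this is the grasp point; z points along the fingers, y is the line along which they close (so a half turn about z gives the same grasp; the last joint's range is limited). The gripper opens to 85 mm and grips with 20 to 120 N. Pads are 22 mm wide; open, the fingers measure 114 mm over their backs; the gripper's body (76 mm by 85 mm) begins 54 mm behind the grasp point. The pads swing forward as they close: fully open they stand 13 mm farther back than shut.
Start: joints at [1.203, 0.314, -0.047, 1.21, 0, 1.571], TCP at [0.216, 0.56, 0.25] pointing down, gripper open.
Joint ranges: [-2.67, 2.67], [-0.69, 1.73], [-1.03, 1.25], [-2.08, 2.16], [-1.42, 1.45], [-3.14, 3.14]. Speed limits (rad/s): [2.39, 2.39, 3.01, 3.14, 3.14, 3.14].

INTERFACE

Orientations are given as a unit quaternion [w, x, y, z].
In Python, from workcell import robot gives the robot as it stands.
- The arm moves only by the tool arm_command, never from a script. Its argument "deltas" is a list of rows, each an object with "gripper": the closure, from -1 (fully open) to 1 (shut), so that 0 is half open; "travel": the shift along the tool's x, y, z in m, a list of three; "delta_rot": the turn, a rotation vector about the tool's x, y, z in degrees, a list of three. In form: [{"gripper": gripper, "travel": [x, y, z], "delta_rot": [rx, ry, rz]}, ...]. A call has 1 to 12 rows; each row shifts and turns the commanded pose from where the row before left it, along the tool's axes as they then stand; what a row does not reach is not made up. A row lasts 1/8 s, in which the tool goes at most 62.5 mm and 10.7 degrees, less where a joint would pass 70% of its speed; a pose out of reach is approached as far as the arm can. A call with a gripper value outside its range is refused whole. The fingers move at their own pace and stop on an object; "newtons" is the grip in N (left out, the last holds). Time passes only in rows, so rows that do not move let the fingers close. It gives the time, the measured TCP pose, the force, the opening and the grip force at its end, in the units of the state.
- robot.get_state(): the state, without advancing time (a new reading comes with each control period).
- robot.snapshot(name): name is "side" or "top"; returns a dict with "img" (420x560x3 uint8, red, green, blue), "K" (3x3 intrinsics, pixels), "extrinsics" (4x4, takes a point from camera to world coordinates). Camera axes: x right, y down, z forward; pixel columns grow to the right and rows downward; lengths in m; the calibration is good to about 2 mm. A picture is of the moment at which its call begins. There is no depth.
- robot.close_job(): hands the job in; it is judged then, once.
Trained networks look in a picture, given as the dict that the camera call returned (one of the last four; its "shot" number tells which), for a name from the list of things; names that differ only in an ending like _2 or _b are one class to them, and where a whole thing is asked for, a point or a joint stands for the part that bears it (a point fixed in the world has none). Each returns a list of dicts, best first, with "conf" (0 to 1); they miss things now and then, are a little off and sometimes report something else, mostly with a low value. They report only what shows in the picture. A call takes as long as a camera call. They do not tell look-alikes from the thing itself.
- robot.find_in(query, picture): "bbox" ([left, top, width, height] in pixels, round what is visible of it).
- robot.masks_of(query, picture): "pixels" (420x560 bool, what is visible of it) and "bbox" ([left, top, width, height] in pixels, round what is visible of it).
The state is a dict: "time": time; "q": joint angles; "qvel": joint speeds; "effort": joint torques, N m; "eef_pos": TCP position; "ee_rot": TCP orientation; "wrist_force": force on the tool from outside, world axes, zero at the start; "moment": the same for the moment, N m; "gripper_width": opening from 0.0 (shut) to 1.0 (fully open); "grip_force": force on a finger pad.
Only numpy, scipy, OpenCV 4.12 (cv2) and the standard library are available. Lean on these libraries where they do the work, as an engineer would, in place of code of your own. Each camera call takes 0.05 s, during which the arm holds its last target. There are 200 camera calls.

TASK

Show a visitor at the model bridge stand how the arch bridge is made: with the fingers pointing down, point first at the bent ribs in the sorting box, then at the curved gluing jig they are glued in, then at the finished arch bridge, each time with the fingertips a few centimetres above its middle and held there for at least two seconds. Touch and move nothing, and carry the hand high from one to the next so that it dips towards none of the other bridges, jigs or parts. Finish with the hand lifted well clear, at least 20 cm above the table.

Things in the scene. Friction and masses are not known exactly. Their poses are not given: they have to be found in the camera images.
- arch_bridge_top (a point): Arch bridge: a bare wooden model bridge, deck 130 x 46 mm, loose on a carton 45 mm high. It alone has a bow-shaped arch along each side, rising over the deck; 66 mm tall in all. Point: over the middle of the deck, between the crowns of the two arches and level with their tops, 110 mm above the table; nothing in the work area is higher. Axes: y along the bridge, x across, z up.
- rail_bridge_top (a point): Railed bridge (not to be shown): a bare wooden model bridge, deck 130 x 46 mm, loose on a carton 45 mm high. Straight level railings with crossed braces on both sides; 46 mm tall. Point: over the middle of the deck, level with the railing tops, 91 mm above the table. Axes: y along the bridge, x across, z up.
- trestle_bridge_top (a point): Trestle bridge (not to be shown): a bare wooden model bridge, deck 130 x 46 mm, loose on a carton 45 mm high. Bare deck with low kerbs, on three splayed trestles; 49 mm tall. Point: over the middle of the deck, level with the kerb tops, 94 mm above the table. Axes: y along the bridge, x across, z up.
- arch_jig_top (a point): Curved gluing jig: a plywood board 80 x 140 x 10 mm lying loose on the 3 mm cutting mat, with wooden blocks standing 12 mm up from it in a bow on both sides of one bent rib. Point: over the middle of the board, level with the block tops, 25 mm above the table. Axes: y along the 140 mm, x across, z up.
- straight_jig_top (a point): Straight gluing jig (not to be shown): a plywood board 80 x 140 x 10 mm lying loose on the 3 mm cutting mat, with wooden blocks standing 12 mm up from it in two straight rows beside a ladder-like truss. Point: over the middle of the board, level with the block tops, 25 mm above the table. Axes: y along the 140 mm, x across, z up.
- sort_box: Grey open sorting box, 150 (x) x 236 (y) x 28 mm, standing fixed on the table; walls and floor 4 mm. Three dividers along x make four compartments side by side in y, 142 mm long and 54 mm wide, one kind of part in each; which is which varies. Origin: centre of the underside.
- ribs_top (a point): Bent ribs: three bow-shaped strips of bare wood nested side by side, 112 x 40 x 8 mm together, loose in a compartment of the sorting box. Point: middle of the bundle, level with its top, 12 mm above the table (16 mm below the box rim). Axes: x along the parts, y across, z up.
- planks_top (a point): Planks (not to be shown): straight flat strips in two layers, 110 x 36 x 8 mm together, loose in a compartment. Point: middle of the bundle, level with its top, 12 mm above the table (16 mm below the box rim). Axes: x along the parts, y across, z up.
- dowels_top (a point): Posts (not to be shown): five straight round rods side by side, 108 x 40 x 8 mm together, loose in a compartment. Point: middle of the bundle, level with its top, 12 mm above the table (16 mm below the box rim). Axes: x along the parts, y across, z up.
- frames_top (a point): Railing frames (not to be shown): ladder-like, 112 x 32 x 8 mm together, loose in a compartment. Point: middle of the bundle, level with its top, 12 mm above the table (16 mm below the box rim). Axes: x along the parts, y across, z up.
Things that resemble listed ones, but are neither listed nor needed, are in the scene too. What is shaped like the part that bears ribs_top but green or red is not meant.

How it is judged:
On the way, in this order (a step that is already met when the one before it is completed fails the run):
1. the fingers point down at the middle of the bent ribs in the sorting box, a few centimetres above it, for two seconds (horizontal distance between the grasp point and ribs_top below 0.025 m and z of the grasp point in the frame of ribs_top between 0.018 and 0.085 m and angle between the grasp point's own z axis and vertical above 2.356 rad), for 2 s.
2. the fingers point down at the middle of the curved gluing jig, a few centimetres above it, for two seconds (horizontal distance between the grasp point and arch_jig_top below 0.025 m and z of the grasp point in the frame of arch_jig_top between 0.018 and 0.085 m and angle between the grasp point's own z axis and vertical above 2.356 rad), for 2 s.
3. the fingers point down at the middle of the finished arch bridge, a few centimetres above it, for two seconds (horizontal distance between the grasp point and arch_bridge_top below 0.025 m and z of the grasp point in the frame of arch_bridge_top between 0.018 and 0.085 m and angle between the grasp point's own z axis and vertical above 2.356 rad), for 2 s.
At the end, for the whole second after the job is handed in: The three were pointed at in order, 2 s each (TCP within 25 mm sideways, 18 to 85 mm above the listed point, fingers within 45 degrees of down). Now the TCP is over 0.19 m above the table, and every bridge, jig and bundle is within 5 mm of its start, the shown ones upright (height (world z) of the grasp point above 0.19 m and distance of each of ribs_top, arch_jig_top, arch_bridge_top, planks_top, dowels_top, frames_top, straight_jig_top, rail_bridge_top, trestle_bridge_top from where it was at the start of the episode below 0.005 m and angle between each of ribs_top, arch_jig_top, arch_bridge_top's own z axis and vertical below 0.05 rad); the robot touches nothing.
It fails at once if the robot touches something (over 0.3 N) (contact force between any of the fingers, the arm and anything else above 0.3 N).
It fails at once if a bridge, a jig or a bundle of parts is pushed, lifted or carried (moved 10 mm) (distance of any of ribs_top, arch_jig_top, arch_bridge_top, planks_top, dowels_top, frames_top, straight_jig_top, rail_bridge_top, trestle_bridge_top from where it was at the start of the episode above 0.01 m).
It fails at once if the hand dips towards a wrong bridge, jig or part (TCP within 20 mm sideways of its point and less than 70 mm above it) ((horizontal distance between the grasp point and planks_top below 0.02 m and z of the grasp point in the frame of planks_top between -0.1 and 0.07 m) or (horizontal distance between the grasp point and dowels_top below 0.02 m and z of the grasp point in the frame of dowels_top between -0.1 and 0.07 m) or (horizontal distance between the grasp point and frames_top below 0.02 m and z of the grasp point in the frame of frames_top between -0.1 and 0.07 m) or (horizontal distance between the grasp point and straight_jig_top below 0.02 m and z of the grasp point in the frame of straight_jig_top between -0.1 and 0.07 m) or (horizontal distance between the grasp point and rail_bridge_top below 0.02 m and z of the grasp point in the frame of rail_bridge_top between -0.1 and 0.07 m) or (horizontal distance between the grasp point and trestle_bridge_top below 0.02 m and z of the grasp point in the frame of trestle_bridge_top between -0.1 and 0.07 m)).
It also fails if it takes over 64 s, if anything falls off the work surface, if the arm or the gripper's body presses on something with over 40 N, if the wrist force passes 120 N, or if a joint passes its speed limit or range.

## Working session

There is one attempt and no reset: what is moved stays moved. The work goes in short steps, Python scripts to look and compute and a tool call to move; the robot and the scene stay as the last step left them, time stands still between calls to the robot, and variables do not carry over. Pictures are saved under pics/ and viewed, at most 10 in all, crops included, and the job is handed in when it is done.

Besides the shell and the picture viewer there is one more tool, called after "Emit:" by a JSON object that holds its "fn" and its "kwargs", one argument or row to a line. arm_command: Moves the arm, as the interface text tells. Its arguments: {"type":"object","properties":{"deltas":{"type":"array"},"newtons":{"type":"number"}},"required":["deltas"]}

```bash
mkdir -p pics
cat > h.py <<'E'
import numpy as np,cv2
from workcell import robot
def world(p,uv,z):
    E=np.array(p["extrinsics"]);d=E[:3,:3]@np.linalg.solve(np.array(p["K"]),[uv[0],uv[1],1.]);o=E[:3,3]
    return o+d*(z-o[2])/d[2]
def save(p,n,crop=None,s=1):
    i=p["img"][:,:,::-1]
    if crop: x,y,w,h=crop;i=i[y:y+h,x:x+w]
    cv2.imwrite("pics/"+n,cv2.resize(i,None,fx=s,fy=s,interpolation=cv2.INTER_CUBIC))
E
python3 - <<'E'
from h import *
p=robot.snapshot("top");save(p,"top.png",s=1.4)
s=robot.snapshot("side");save(s,"side.png",s=1.4)
Z=dict(ribs_top=.012,arch_jig_top=.025,arch_bridge_top=.11,planks_top=.012,dowels_top=.012,frames_top=.012,straight_jig_top=.025,rail_bridge_top=.091,trestle_bridge_top=.094)
for n,z in Z.items():
    for d in robot.masks_of(n,p)[:3]:
        b=d["bbox"];v,u=np.nonzero(d["pixels"]);c=(b[0]+b[2]/2,b[1]+b[3]/2)
        print(n,round(d["conf"],2),np.round(b),world(p,c,z).round(3),world(p,(u.mean(),v.mean()),z).round(3))
print(robot.get_state()["ee_rot"],np.array(p["extrinsics"]).round(3))
E
```

```text
ribs_top 0.82 [108. 279.  39.  28.] [0.325 0.442 0.012] [0.335 0.454 0.012]
ribs_top 0.78 [130. 126.  28.  41.] [0.69  0.418 0.012] [0.694 0.431 0.012]
ribs_top 0.72 [164. 193.  15.  43.] [0.517 0.342 0.012] [0.525 0.344 0.012]
arch_jig_top 0.86 [309. 228.  57.  44.] [ 0.433 -0.069  0.025] [ 0.433 -0.066  0.025]
arch_jig_top 0.58 [142. 194.  14.  43.] [0.512 0.395 0.025] [0.511 0.398 0.025]
planks_top 0.88 [140. 197.  14.  43.] [0.509 0.403 0.012] [0.512 0.401 0.012]
dowels_top 0.61 [184. 195.  20.  42.] [0.515 0.285 0.012] [0.519 0.286 0.012]
frames_top 0.59 [208. 203.  19.  46.] [0.491 0.227 0.012] [0.49  0.225 0.012]
straight_jig_top 0.94 [392. 218.  60.  41.] [ 0.463 -0.276  0.025] [ 0.463 -0.271  0.025]
rail_bridge_top 0.57 [411. 161.  58.  23.] [ 0.613 -0.303  0.091] [ 0.614 -0.299  0.091]
trestle_bridge_top 0.58 [262. 164.  50.  28.] [0.594 0.058 0.094] [0.598 0.063 0.094]
trestle_bridge_top 0.18 [185. 195.  19.  42.] [0.505 0.27  0.094] [0.506 0.273 0.094]
[-3.89049226e-06  1.82839124e-01  9.83142845e-01  5.80899559e-06] [[ 0.01  -0.991  0.137  0.355]
 [-1.    -0.01  -0.004  0.079]
 [ 0.006 -0.137 -0.991  1.229]
 [ 0.     0.     0.     1.   ]]
```

View pics/top.png

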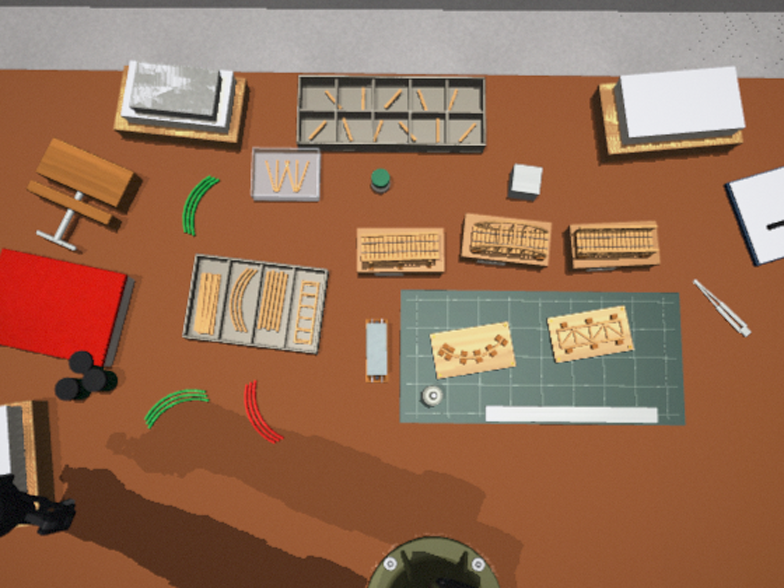

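View pics/side.png

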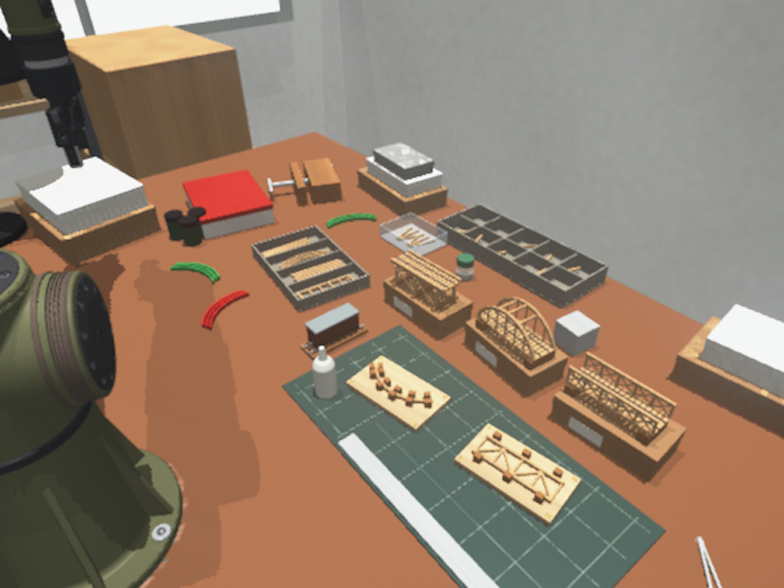

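Top view (784-wide scale): the sorting box is around (255,305), with ribs in its second compartment at (243,300). The curved jig is at (472,350) and the straight jig at (590,334). The bridges are trestle (400,250), arch (506,240) and rail (614,244). The green and red look-alikes lie outside the box. I'll confirm in an enlarged crop.

Run:
```python
from h import *
p=robot.snapshot("top");save(p,"crop.png",(125,140,355,145),2.25)
s=robot.snapshot("side")
for n in ["arch_bridge_top","arch_jig_top","ribs_top"]:
    for nm,q in(("top",p),("side",s)):
        for d in robot.find_in(n,q)[:3]:
            b=d["bbox"];c=(b[0]+b[2]/2,b[1]+b[3]/2);print(nm,n,round(d["conf"],2),np.round(b),world(q,c,{"a":.11,"r":.012}[n[0]] if "jig" not in n else .025).round(3))
# arch bridge by hand: carton front/back corners (top view px), at z=.045 ; crowns mid at z~.11
for uv,z in (((361.5,171),.11),((361.5,173),.045)):print(world(p,uv,z).round(3))
# side: middle between crowns
E=np.array(s["extrinsics"]);K=np.array(s["K"])
for w in ([.6,-.125,.11],[.6,-.135,.11],[.517,.342,.012],[.433,-.067,.025]):
    c=np.linalg.inv(E)@np.r_[w,1];print(w,(K@c[:3]/c[2])[:2]*1.4)
```

```text
top arch_bridge_top 0.87 [336. 155.  55.  29.] [ 0.614 -0.119  0.11 ]
side arch_bridge_top 0.84 [339. 212.  57.  53.] [ 0.572 -0.164  0.11 ]
top arch_jig_top 0.74 [308. 231.  59.  39.] [ 0.431 -0.068  0.025]
top arch_jig_top 0.36 [142. 195.  17.  43.] [0.509 0.391 0.025]
side arch_jig_top 0.91 [248. 259.  78.  51.] [ 0.422 -0.096  0.025]
side arch_jig_top 0.3 [326. 303.  88.  71.] [ 0.455 -0.289  0.025]
top ribs_top 0.63 [160. 191.  20.  45.] [0.52  0.346 0.012]
top ribs_top 0.6 [176. 277.  24.  40.] [0.317 0.294 0.012]
side ribs_top 0.69 [232. 155.  34.   8.] [0.676 0.405 0.012]
side ribs_top 0.58 [145. 206.  35.  31.] [0.322 0.277 0.012]
side ribs_top 0.58 [123. 187.  37.  16.] [0.329 0.427 0.012]
[ 0.611 -0.114  0.11 ]
[ 0.621 -0.126  0.045]
[0.6, -0.125, 0.11] [506.28295523 312.61668113]
[0.6, -0.135, 0.11] [511.39598347 315.8310308 ]
[0.517, 0.342, 0.012] [302.32264061 258.50660757]
[0.433, -0.067, 0.025] [394.67125305 383.17085661]
```

View pics/crop.png

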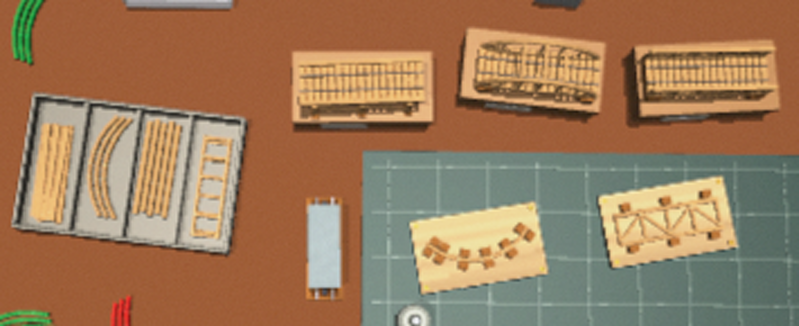

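Three candidate bridges: trestle crop (362,88), arch (532,70) and rail (708,78). Only (532,70) has bows on its sides. Jigs: (479,249) has a bow of blocks and (668,222) is straight. Ribs: (108,167) is bare wood in the box, while the green and red ones lie outside it. I'll check the estimates in the side view.

Run:
```python
from h import *
p=robot.snapshot("top")
for uv,z in (((173,214.2),.012),((337.9,250.7),.025),((362.3,170.2),.045)):print(world(p,uv,z).round(3))
s=robot.snapshot("side");E=np.array(s["extrinsics"]);K=np.array(s["K"])
s["img"]=cv2.resize(s["img"],None,fx=4,fy=4,interpolation=cv2.INTER_CUBIC)
for w in ([.618,-.122,.11],[.62,-.124,.045],[.431,-.068,.025],[.518,.342,.012]):
    c=np.linalg.inv(E)@np.r_[w,1];u=(K@c[:3]/c[2])[:2]*4;cv2.circle(s["img"],tuple(int(v) for v in u),4,(255,0,0),-1)
save(s,"sidecrop.png",(680,560,1000,720),.8)
```

```text
[0.518 0.338 0.012]
[ 0.431 -0.069  0.025]
[ 0.628 -0.128  0.045]
```

View pics/sidecrop.png

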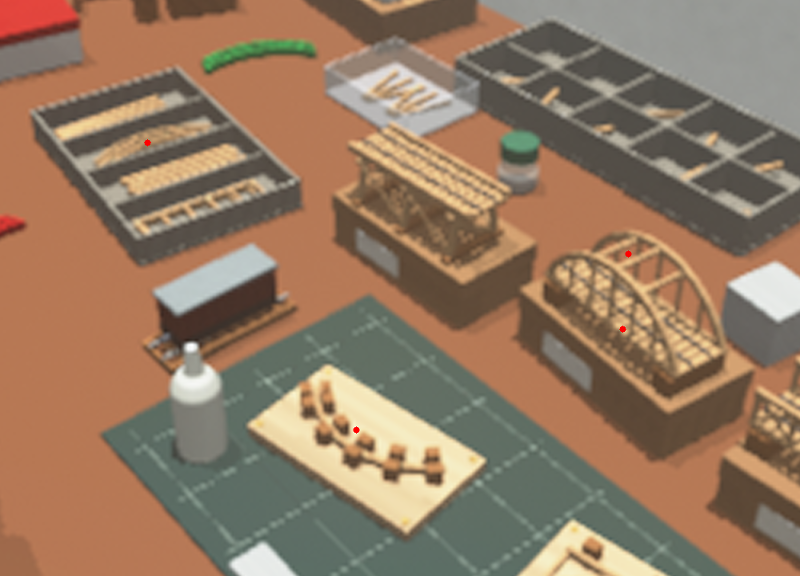

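Confirmed: the side crop shows the ribs marker at (148,142) on the bow strips. The jig marker at (356,430) is a few mm from the board centre, and the arch marker at (628,253) is between the crowns. Targets: ribs (0.518, 0.340), jig (0.430, -0.072), arch bridge (0.617, -0.124). Moving to above the ribs, staying high.

Emit:
{"fn": "arm_command", "kwargs": {
  "deltas": [
    {"gripper": 1,"travel": [-0.02,-0.005,0],"delta_rot": [0,0,0]},
    {"gripper": 1,"travel": [-0.045,-0.012,0],"delta_rot": [0,0,0]},
    {"gripper": 1,"travel": [-0.045,-0.012,0],"delta_rot": [0,0,0]},
    {"gripper": 1,"travel": [-0.045,-0.012,0],"delta_rot": [0,0,0]},
    {"gripper": 1,"travel": [-0.045,-0.012,0],"delta_rot": [0,0,0]},
    {"gripper": 1,"travel": [-0.045,-0.012,0],"delta_rot": [0,0,0]},
    {"gripper": 1,"travel": [-0.045,-0.012,0],"delta_rot": [0,0,0]},
    {"gripper": 1,"travel": [-0.045,-0.012,0],"delta_rot": [0,0,0]},
    {"gripper": 1,"travel": [-0.025,-0.008,0],"delta_rot": [0,0,0]},
    {"gripper": 1,"travel": [0,0,0],"delta_rot": [0,0,0]},
    {"gripper": 1,"travel": [0,0,0],"delta_rot": [0,0,0]}
  ]
}}

```text
time: 2.42
eef_pos: [0.5165, 0.3395, 0.2499]
ee_rot: [-0.0, 0.183, 0.983, -0.0]
wrist_force: [-1.0, -0.5, -0.3]
gripper_width: 0.002
grip_force: 0.0
```

Run:
```python
from h import *
p=robot.snapshot("side");save(p,"a.png",(100,100,280,200),2.5);s=robot.get_state()
print(*[(k,np.round(s[k],3)) for k in("time","q","eef_pos","ee_rot","gripper_width","wrist_force")])
```

```text
('time', np.float64(2.475)) ('q', array([5.820e-01, 3.480e-01, 1.000e-03, 1.224e+00, 0.000e+00, 9.500e-01])) ('eef_pos', array([0.516, 0.34 , 0.25 ])) ('ee_rot', array([-0.   ,  0.183,  0.983,  0.   ])) ('gripper_width', np.float64(0.001)) ('wrist_force', array([-0.797, -0.128,  0.145]))
```

View pics/a.png

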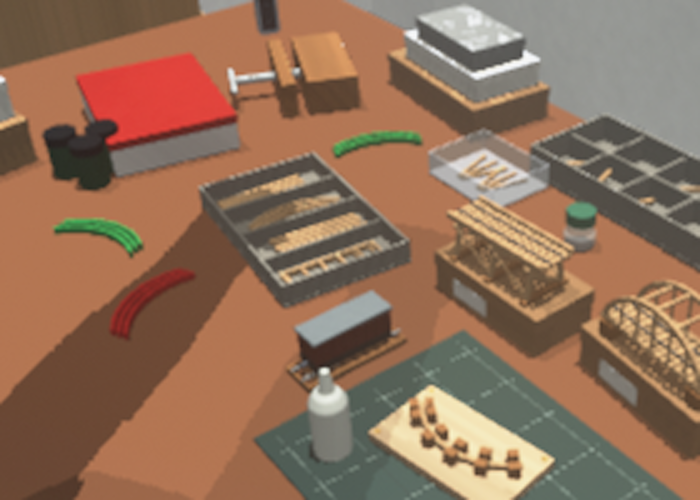

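The scene is undisturbed, with the hand above and out of the crop. The box is at crop (305,230). q6 is falling away from its limit. Descending 0.18 m over the ribs and holding.

Emit:
{"fn": "arm_command", "kwargs": {
  "deltas": [
    {"gripper": 1,"travel": [0,0,0.03],"delta_rot": [0,0,0]},
    {"gripper": 1,"travel": [0,0,0.045],"delta_rot": [0,0,0]},
    {"gripper": 1,"travel": [0,0,0.045],"delta_rot": [0,0,0]},
    {"gripper": 1,"travel": [0,0,0.035],"delta_rot": [0,0,0]},
    {"gripper": 1,"travel": [0,0,0.02],"delta_rot": [0,0,0]},
    {"gripper": 1,"travel": [0,0,0],"delta_rot": [0,0,0]}
  ]
}}

```text
time: 3.22
eef_pos: [0.5147, 0.3398, 0.0734]
ee_rot: [-0.001, 0.182, 0.983, -0.001]
wrist_force: [-0.1, -0.4, -0.1]
gripper_width: 0.001
grip_force: 0.0
```

Run:
```python
from h import *
p=robot.snapshot("side");save(p,"b.png",(100,100,280,200),2.5)
```

```text
(no output)
```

View pics/b.png

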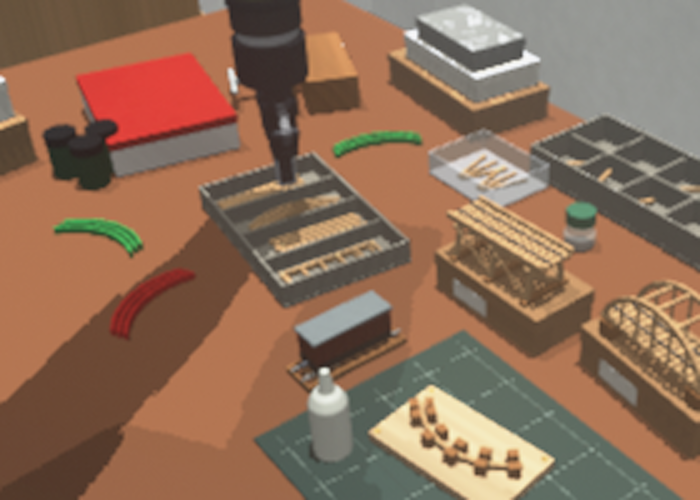

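The fingertips at crop (288,183) are right above the ribs at (292,210). Holding for 2.75 s.

Emit:
{"fn": "arm_command", "kwargs": {
  "deltas": [
    {"gripper": 1,"travel": [0,0,0],"delta_rot": [0,0,0]},
    {"gripper": 1,"travel": [0,0,0],"delta_rot": [0,0,0]},
    {"gripper": 1,"travel": [0,0,0],"delta_rot": [0,0,0]},
    {"gripper": 1,"travel": [0,0,0],"delta_rot": [0,0,0]},
    {"gripper": 1,"travel": [0,0,0],"delta_rot": [0,0,0]},
    {"gripper": 1,"travel": [0,0,0],"delta_rot": [0,0,0]},
    {"gripper": 1,"travel": [0,0,0],"delta_rot": [0,0,0]},
    {"gripper": 1,"travel": [0,0,0],"delta_rot": [0,0,0]},
    {"gripper": 1,"travel": [0,0,0],"delta_rot": [0,0,0]},
    {"gripper": 1,"travel": [0,0,0],"delta_rot": [0,0,0]},
    {"gripper": 1,"travel": [0,0,0],"delta_rot": [0,0,0]},
    {"gripper": 1,"travel": [0,0,0],"delta_rot": [0,0,0]}
  ]
}}

```text
time: 4.78
eef_pos: [0.5168, 0.3399, 0.075]
ee_rot: [0.0, 0.183, 0.983, 0.0]
wrist_force: [0.4, -0.3, -0.5]
gripper_width: -0.0
grip_force: 0.0
```

Emit:
{"fn": "arm_command", "kwargs": {
  "deltas": [
    {"gripper": 1,"travel": [0,0,0],"delta_rot": [0,0,0]},
    {"gripper": 1,"travel": [0,0,0],"delta_rot": [0,0,0]},
    {"gripper": 1,"travel": [0,0,0],"delta_rot": [0,0,0]},
    {"gripper": 1,"travel": [0,0,0],"delta_rot": [0,0,0]},
    {"gripper": 1,"travel": [0,0,0],"delta_rot": [0,0,0]},
    {"gripper": 1,"travel": [0,0,0],"delta_rot": [0,0,0]},
    {"gripper": 1,"travel": [0,0,0],"delta_rot": [0,0,0]},
    {"gripper": 1,"travel": [0,0,0],"delta_rot": [0,0,0]},
    {"gripper": 1,"travel": [0,0,0],"delta_rot": [0,0,0]},
    {"gripper": 1,"travel": [0,0,0],"delta_rot": [0,0,0]}
  ]
}}

```text
time: 6.02
eef_pos: [0.5168, 0.3399, 0.075]
ee_rot: [0.0, 0.183, 0.983, 0.0]
wrist_force: [-0.0, -0.3, -0.1]
gripper_width: 0.003
grip_force: 0.0
```

Emit:
{"fn": "arm_command", "kwargs": {
  "deltas": [
    {"gripper": 1,"travel": [0,0,-0.02],"delta_rot": [0,0,0]},
    {"gripper": 1,"travel": [0,0,-0.045],"delta_rot": [0,0,0]},
    {"gripper": 1,"travel": [0,0,-0.045],"delta_rot": [0,0,0]},
    {"gripper": 1,"travel": [0,0,-0.045],"delta_rot": [0,0,0]},
    {"gripper": 1,"travel": [0,0,-0.02],"delta_rot": [0,0,0]},
    {"gripper": 1,"travel": [0,0,0],"delta_rot": [0,0,0]},
    {"gripper": 1,"travel": [0,0,0],"delta_rot": [0,0,0]}
  ]
}}

```text
time: 6.9
eef_pos: [0.5163, 0.3396, 0.2487]
ee_rot: [-0.001, 0.183, 0.983, -0.001]
wrist_force: [-1.3, 0.4, -0.3]
gripper_width: 0.001
grip_force: 0.0
```

Emit:
{"fn": "arm_command", "kwargs": {
  "deltas": [
    {"gripper": 1,"travel": [-0.003,-0.02,0],"delta_rot": [0,0,0]},
    {"gripper": 1,"travel": [-0.0065,-0.04,0],"delta_rot": [0,0,0]},
    {"gripper": 1,"travel": [-0.0065,-0.04,0],"delta_rot": [0,0,0]},
    {"gripper": 1,"travel": [-0.0065,-0.04,0],"delta_rot": [0,0,0]},
    {"gripper": 1,"travel": [-0.0065,-0.04,0],"delta_rot": [0,0,0]},
    {"gripper": 1,"travel": [-0.0065,-0.04,0],"delta_rot": [0,0,0]},
    {"gripper": 1,"travel": [-0.0065,-0.04,0],"delta_rot": [0,0,0]},
    {"gripper": 1,"travel": [-0.0065,-0.04,0],"delta_rot": [0,0,0]},
    {"gripper": 1,"travel": [-0.0065,-0.04,0],"delta_rot": [0,0,0]},
    {"gripper": 1,"travel": [-0.0065,-0.04,0],"delta_rot": [0,0,0]},
    {"gripper": 1,"travel": [-0.0055,-0.035,0],"delta_rot": [0,0,0]},
    {"gripper": 1,"travel": [0,0,0],"delta_rot": [0,0,0]}
  ]
}}

```text
time: 8.4
eef_pos: [0.4287, -0.0729, 0.2485]
ee_rot: [-0.001, 0.185, 0.983, -0.0]
wrist_force: [-0.2, 1.1, 0.2]
gripper_width: -0.002
grip_force: 0.0
```

Emit:
{"fn": "arm_command", "kwargs": {
  "deltas": [
    {"gripper": 1,"travel": [0,0,0],"delta_rot": [0,0,0]},
    {"gripper": 1,"travel": [0,0,0],"delta_rot": [0,0,0]}
  ]
}}

```text
time: 8.65
eef_pos: [0.43, -0.0706, 0.2495]
ee_rot: [-0.0, 0.182, 0.983, 0.0]
wrist_force: [-0.4, 0.6, -0.3]
gripper_width: 0.004
grip_force: 0.0
```

Above the jig. Descending 0.165 m to z of about 0.085 (60 mm above the point).

Emit:
{"fn": "arm_command", "kwargs": {
  "deltas": [
    {"gripper": 1,"travel": [0,0,0.03],"delta_rot": [0,0,0]},
    {"gripper": 1,"travel": [0,0,0.045],"delta_rot": [0,0,0]},
    {"gripper": 1,"travel": [0,0,0.045],"delta_rot": [0,0,0]},
    {"gripper": 1,"travel": [0,0,0.03],"delta_rot": [0,0,0]},
    {"gripper": 1,"travel": [0,0,0.015],"delta_rot": [0,0,0]},
    {"gripper": 1,"travel": [0,0,0],"delta_rot": [0,0,0]}
  ]
}}

```text
time: 9.4
eef_pos: [0.429, -0.0704, 0.0838]
ee_rot: [-0.001, 0.182, 0.983, 0.0]
wrist_force: [-0.5, 0.2, -0.3]
gripper_width: 0.0
grip_force: 0.0
```

Run:
```python
from h import *
p=robot.snapshot("side");save(p,"c.png",(180,130,280,200),2.5)
```

```text
(no output)
```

View pics/c.png

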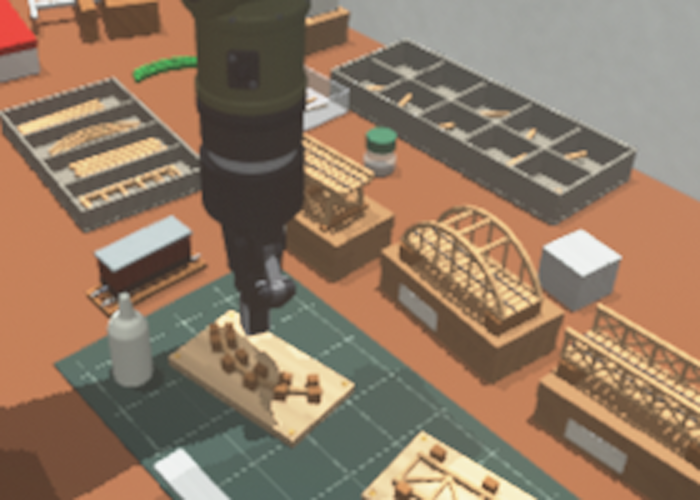

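The fingertips at crop (258,330) stand over the board centre at (262,375). Nothing has been touched. Holding, then lifting.

Emit:
{"fn": "arm_command", "kwargs": {
  "deltas": [
    {"gripper": 1,"travel": [0,0,0],"delta_rot": [0,0,0]},
    {"gripper": 1,"travel": [0,0,0],"delta_rot": [0,0,0]},
    {"gripper": 1,"travel": [0,0,0],"delta_rot": [0,0,0]},
    {"gripper": 1,"travel": [0,0,0],"delta_rot": [0,0,0]},
    {"gripper": 1,"travel": [0,0,0],"delta_rot": [0,0,0]},
    {"gripper": 1,"travel": [0,0,0],"delta_rot": [0,0,0]},
    {"gripper": 1,"travel": [0,0,0],"delta_rot": [0,0,0]},
    {"gripper": 1,"travel": [0,0,0],"delta_rot": [0,0,0]},
    {"gripper": 1,"travel": [0,0,0],"delta_rot": [0,0,0]},
    {"gripper": 1,"travel": [0,0,0],"delta_rot": [0,0,0]},
    {"gripper": 1,"travel": [0,0,0],"delta_rot": [0,0,0]},
    {"gripper": 1,"travel": [0,0,0],"delta_rot": [0,0,0]}
  ]
}}

```text
time: 10.95
eef_pos: [0.4301, -0.0714, 0.085]
ee_rot: [0.0, 0.183, 0.983, -0.0]
wrist_force: [-0.1, -0.4, 0.5]
gripper_width: 0.003
grip_force: 0.0
```

Emit:
{"fn": "arm_command", "kwargs": {
  "deltas": [
    {"gripper": 1,"travel": [0,0,0],"delta_rot": [0,0,0]},
    {"gripper": 1,"travel": [0,0,0],"delta_rot": [0,0,0]},
    {"gripper": 1,"travel": [0,0,0],"delta_rot": [0,0,0]},
    {"gripper": 1,"travel": [0,0,0],"delta_rot": [0,0,0]},
    {"gripper": 1,"travel": [0,0,0],"delta_rot": [0,0,0]},
    {"gripper": 1,"travel": [0,0,0],"delta_rot": [0,0,0]},
    {"gripper": 1,"travel": [0,0,0],"delta_rot": [0,0,0]},
    {"gripper": 1,"travel": [0,0,0],"delta_rot": [0,0,0]},
    {"gripper": 1,"travel": [0,0,0],"delta_rot": [0,0,0]},
    {"gripper": 1,"travel": [0,0,0],"delta_rot": [0,0,0]}
  ]
}}

```text
time: 12.2
eef_pos: [0.4301, -0.0714, 0.085]
ee_rot: [0.0, 0.183, 0.983, 0.0]
wrist_force: [0.2, -0.1, 0.6]
gripper_width: -0.003
grip_force: 0.0
```

Emit:
{"fn": "arm_command", "kwargs": {
  "deltas": [
    {"gripper": 1,"travel": [0,0,-0.02],"delta_rot": [0,0,0]},
    {"gripper": 1,"travel": [0,0,-0.045],"delta_rot": [0,0,0]},
    {"gripper": 1,"travel": [0,0,-0.045],"delta_rot": [0,0,0]},
    {"gripper": 1,"travel": [0,0,-0.045],"delta_rot": [0,0,0]},
    {"gripper": 1,"travel": [0,0,-0.02],"delta_rot": [0,0,0]},
    {"gripper": 1,"travel": [0,0,0],"delta_rot": [0,0,0]},
    {"gripper": 1,"travel": [0,0,0],"delta_rot": [0,0,0]}
  ]
}}

```text
time: 13.08
eef_pos: [0.4295, -0.0713, 0.2589]
ee_rot: [-0.001, 0.183, 0.983, -0.0]
wrist_force: [0.4, 1.6, -0.6]
gripper_width: 0.001
grip_force: 0.0
```

Emit:
{"fn": "arm_command", "kwargs": {
  "deltas": [
    {"gripper": 1,"travel": [-0.02,0.002,0],"delta_rot": [0,0,0]},
    {"gripper": 1,"travel": [-0.04,0.004,0],"delta_rot": [0,0,0]},
    {"gripper": 1,"travel": [-0.04,0.004,0],"delta_rot": [0,0,0]},
    {"gripper": 1,"travel": [-0.04,0.004,0],"delta_rot": [0,0,0]},
    {"gripper": 1,"travel": [-0.035,0.002,0],"delta_rot": [0,0,0]},
    {"gripper": 1,"travel": [-0.0185,0.002,0],"delta_rot": [0,0,0]},
    {"gripper": 1,"travel": [0,0,0],"delta_rot": [0,0,0]},
    {"gripper": 1,"travel": [0,0,0],"delta_rot": [0,0,0]},
    {"gripper": 1,"travel": [0,0,0],"delta_rot": [0,0,0]}
  ]
}}

```text
time: 14.2
eef_pos: [0.6162, -0.1239, 0.2599]
ee_rot: [-0.0, 0.183, 0.983, 0.0]
wrist_force: [-0.4, 1.0, -0.2]
gripper_width: -0.002
grip_force: 0.0
```

Emit:
{"fn": "arm_command", "kwargs": {
  "deltas": [
    {"gripper": 1,"travel": [0,0,0.02],"delta_rot": [0,0,0]},
    {"gripper": 1,"travel": [0,0,0.03],"delta_rot": [0,0,0]},
    {"gripper": 1,"travel": [0,0,0.025],"delta_rot": [0,0,0]},
    {"gripper": 1,"travel": [0,0,0.01],"delta_rot": [0,0,0]},
    {"gripper": 1,"travel": [0,0,0.005],"delta_rot": [0,0,0]},
    {"gripper": 1,"travel": [0,0,0],"delta_rot": [0,0,0]}
  ]
}}

```text
time: 14.95
eef_pos: [0.6174, -0.1242, 0.1707]
ee_rot: [0.0, 0.183, 0.983, -0.0]
wrist_force: [0.4, -0.1, -0.3]
gripper_width: -0.0
grip_force: 0.0
```

Run:
```python
from h import *
p=robot.snapshot("side");save(p,"d.png",(280,150,200,150),3.5)
```

```text
(no output)
```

View pics/d.png

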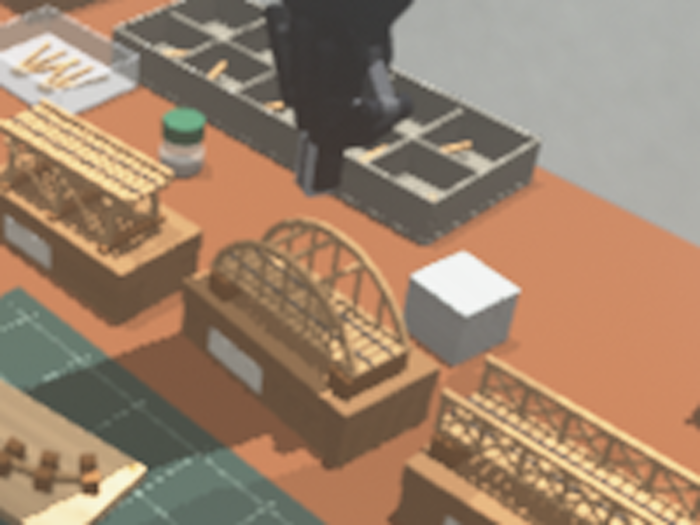

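The fingertips at crop (320,190) are above the arch bridge, a few mm right of the line over the crowns' middle at about (305,247). Shifting 5 mm, lowering slightly and holding.

Emit:
{"fn": "arm_command", "kwargs": {
  "deltas": [
    {"gripper": 1,"travel": [0.005,0.002,0.005],"delta_rot": [0,0,0]},
    {"gripper": 1,"travel": [0,0,0],"delta_rot": [0,0,0]},
    {"gripper": 1,"travel": [0,0,0],"delta_rot": [0,0,0]},
    {"gripper": 1,"travel": [0,0,0],"delta_rot": [0,0,0]},
    {"gripper": 1,"travel": [0,0,0],"delta_rot": [0,0,0]},
    {"gripper": 1,"travel": [0,0,0],"delta_rot": [0,0,0]},
    {"gripper": 1,"travel": [0,0,0],"delta_rot": [0,0,0]},
    {"gripper": 1,"travel": [0,0,0],"delta_rot": [0,0,0]},
    {"gripper": 1,"travel": [0,0,0],"delta_rot": [0,0,0]},
    {"gripper": 1,"travel": [0,0,0],"delta_rot": [0,0,0]},
    {"gripper": 1,"travel": [0,0,0],"delta_rot": [0,0,0]},
    {"gripper": 1,"travel": [0,0,0],"delta_rot": [0,0,0]}
  ]
}}

```text
time: 16.5
eef_pos: [0.6132, -0.1205, 0.165]
ee_rot: [0.0, 0.183, 0.983, 0.0]
wrist_force: [-0.3, -1.1, 1.2]
gripper_width: 0.001
grip_force: 0.0
```

Emit:
{"fn": "arm_command", "kwargs": {
  "deltas": [
    {"gripper": 1,"travel": [0,0,0],"delta_rot": [0,0,0]},
    {"gripper": 1,"travel": [0,0,0],"delta_rot": [0,0,0]},
    {"gripper": 1,"travel": [0,0,0],"delta_rot": [0,0,0]},
    {"gripper": 1,"travel": [0,0,0],"delta_rot": [0,0,0]},
    {"gripper": 1,"travel": [0,0,0],"delta_rot": [0,0,0]},
    {"gripper": 1,"travel": [0,0,0],"delta_rot": [0,0,0]},
    {"gripper": 1,"travel": [0,0,0],"delta_rot": [0,0,0]},
    {"gripper": 1,"travel": [0,0,0],"delta_rot": [0,0,0]},
    {"gripper": 1,"travel": [0,0,0],"delta_rot": [0,0,0]},
    {"gripper": 1,"travel": [0,0,0],"delta_rot": [0,0,0]}
  ]
}}

```text
time: 17.75
eef_pos: [0.6131, -0.1205, 0.165]
ee_rot: [-0.0, 0.183, 0.983, -0.0]
wrist_force: [0.3, 0.4, -0.6]
gripper_width: 0.0
grip_force: 0.0
```

Emit:
{"fn": "arm_command", "kwargs": {
  "deltas": [
    {"gripper": 1,"travel": [0,0,-0.02],"delta_rot": [0,0,0]},
    {"gripper": 1,"travel": [0,0,-0.035],"delta_rot": [0,0,0]},
    {"gripper": 1,"travel": [0,0,-0.035],"delta_rot": [0,0,0]},
    {"gripper": 1,"travel": [0,0,-0.015],"delta_rot": [0,0,0]},
    {"gripper": 1,"travel": [0,0,0],"delta_rot": [0,0,0]},
    {"gripper": 1,"travel": [0,0,0],"delta_rot": [0,0,0]},
    {"gripper": 1,"travel": [0,0,0],"delta_rot": [0,0,0]},
    {"gripper": 1,"travel": [0,0,0],"delta_rot": [0,0,0]}
  ]
}}

```text
time: 18.75
eef_pos: [0.6127, -0.1205, 0.269]
ee_rot: [-0.001, 0.183, 0.983, 0.0]
wrist_force: [0.1, -0.6, -0.4]
gripper_width: -0.002
grip_force: 0.0
```

```bash
python3 -c "
from workcell import robot
print(robot.get_state()['eef_pos'],robot.close_job())"
```

```text
the job is handed in; nothing more can be done
[ 0.61273463 -0.12045946  0.26898394] None
```

I pointed at the bent ribs, the curved jig and the arch bridge in that order, over 2 s each with no contact seen, and handed the job in at about 19 s with the hand 27 cm up; no verdict was returned.

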